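# Photograph the dish by ring light

## Robot

A 6-joint arm with a two-finger parallel gripper is mounted at the origin on the work surface. World frame = base frame: x ahead of the robot, y to its left, z up, the work surface at z = 0. Lengths are in m, angles in rad, forces in N, time in s.
With the tool pointing down it reaches from about 0.35 to 0.775 m from the base axis. Payload 7.3 kg.
Tool frame: the origin (TCP) lies between the finger pads; the fingertips stand robot.tcp_to_tips ahead of it and the grasp point (between the pads) lies 2 mm behind it (robot.tcp_to_tips is the distance from the TCP to the fingertips, in m); y points along the fingers, x is the direction in which the jaws open and shut, and the axes are right-handed (so a half turn about y gives the same grasp; the last joint's range is limited). The gripper opens to 92 mm and grips with 3 to 60 N. Pads are 19 mm wide; open, the fingers measure 130 mm over their backs; the gripper's body (75 mm by 190 mm) begins 47 mm behind the grasp point.
Start: joints at [1.091, 0.342, 1.524, -0, 1.275, -0.146], TCP at [0.172, 0.496, 0.244] pointing down, gripper open.
Joint ranges: [-2.53, 2.53], [-0.77, 2.02], [0.04, 2.7], [-1, 4.14], [0.28, 2.66], [-3.11, 3.11]. Speed limits (rad/s): [2.57, 2.57, 3.14, 3.14, 3.14, 3.14].

## Interface

Orientations are given as [roll, pitch, yaw] about the fixed x, y, z axes, in that order (R = Rz(yaw) Ry(pitch) Rx(roll)).
In Python, from cell import status, read_camera, get_calibration, robot gives the robot as it stands.
- The arm moves only by the shell command python3 -m creep 'ROWS' [FORCE]. ROWS is JSON, a list of rows, each an object of numbers: "dx", "dy", "dz": the shift along the tool's x, y, z in m; "rx", "ry", "rz": the turn, a rotation vector about the tool's x, y, z in rad; "gripper": the opening, from 0 (shut) to 1 (fully open). A call has 1 to 20 rows; each row is the pose to reach, as a shift and turn from the pose commanded when the call began, along the tool's axes at that moment; what a row does not reach only later rows make up. A row lasts 1/8 s, in which the tool goes at most 62.5 mm and 10.7 degrees, less where a joint would pass 70% of its speed; a pose out of reach is approached as far as the arm can. A call with a gripper value outside its range is refused whole. The fingers move at their own pace and stop on an object; FORCE is the grip in N (left out, the last holds). Time passes only in rows, so rows that repeat a pose let the fingers close. It gives the time, the measured TCP pose, the force and the opening at its end, in the units of the state.
- status.observe(): the state, without advancing time (a new reading comes with each control period).
- read_camera(name): name is "scene" or "top"; returns (picture, depth): 420x560x3 uint8, red, green, blue; 420x560 float32, m along the optical axis (not along the pixel's ray), 0 where there is no reading.
- get_calibration(name): a dict with "fx", "fy", "cx", "cy" (pixels), "D" ([k1, k2, p1, p2, k3] as OpenCV has them; the pictures are not rectified), "xyz" and "rotation" of the camera in the world. Camera axes: x right, y down, z forward; pixel columns grow to the right and rows downward; lengths in m; the calibration is good to about 2 mm. A picture is of the moment at which its call begins. get_calibration takes no time and is no camera call.
- robot.hand_in(): hands the job in, once; it reports no verdict.
The state is a dict: "time": time; "qpos": joint angles; "qvel": joint speeds; "joint_efforts": joint torques, N m; "tool_pos": TCP position; "tool_rot": TCP orientation; "contact_force": force on the tool from outside, world axes, zero at the start; "torque": the same for the moment, N m; "opening": finger opening in m.
Only numpy, scipy, OpenCV 4.12 (cv2) and the standard library are available. Lean on these libraries where they do the work, as an engineer would, in place of code of your own. Each camera call takes 0.05 s, during which the arm holds its last target.

## Task

Photograph the dish that is under the microscope by ring light alone: first press the rocker on the base-light control (the case with the round dimmer knob) to off, then press the rocker on the ring-light control (the case with the four flat keys) to on, and last press the camera keypad's large square release key fully down with the fingertips and let it come up again. A rocker is on when its half with the white line is down. Only press: leave the dimmer and the small keys alone, and do not lift, push about or knock over the keypad or anything standing around.

Things in the scene. Friction and masses are not known exactly. Their poses are not given: they have to be found in the camera images.
- base_rocker (a joint): rocker of the base-light control; radians: +0.20 = ON (half with the white line down), -0.20 = OFF (plain half down). Stiff, stays where it is left, so press it home; about 4 N on the raised half's outer edge moves it. A shallow V: the down half lies 4 mm above the panel and parallel to it, the other rises outward to 10.5 mm. Press the raised half near its outer edge, off the other half, until it lies flat. Starts ON
- base_rocker_seat (a point): base-light control: centre of the rocker (34 mm along x, 24 mm along y), in the plane of the sloping panel. x points up the slope to the ON half (white line), y along the pivot, z out of the panel (10 degrees from vertical, leaning to the low front edge). Outer edges at x = +17 and -17 mm. Round it a bezel 1.5 mm high, 44 by 32 mm
- base_light: base-light control: pale sloping case on a grey tray, 130 mm deep (x) by 116 mm wide (y), 26 mm high at the front (-x) and 49 mm at the back, standing firmly on the bench; the one with a round black dimmer knob. Seen from its low front edge (up the slope), the rocker is on the left and the knob on the right (54 mm between centres). Origin under its centre, x up the slope
- dimmer_mark (a point): white pointer line on the dimmer knob (38 mm wide, 20 mm high), 16 mm from its axis; turns with the knob, which must stay as it is set
- ring_rocker (a joint): rocker of the ring-light control; radians: +0.20 = ON (half with the white line down), -0.20 = OFF (plain half down). Stiff, stays where it is left, so press it home; about 4 N on the raised half's outer edge moves it. A shallow V: the down half lies 4 mm above the panel and parallel to it, the other rises outward to 10.5 mm. Press the raised half near its outer edge, off the other half, until it lies flat. Starts OFF
- ring_rocker_seat (a point): ring-light control: centre of the rocker (34 mm along x, 24 mm along y), in the plane of the sloping panel. x points up the slope to the ON half (white line), y along the pivot, z out of the panel (10 degrees from vertical, leaning to the low front edge). Outer edges at x = +17 and -17 mm. Round it a bezel 1.5 mm high, 44 by 32 mm
- ring_light: ring-light control: pale sloping case on a grey tray, 130 mm deep (x) by 156 mm wide (y), 26 mm high at the front (-x) and 49 mm at the back, standing firmly on the bench; the one with four flat keys in a black square and no knob. Seen from its low front edge, the rocker is on the right and the flat keys on the left (70 mm between centres). Origin under its centre, x up the slope
- release_key (a joint): the large square release key of the camera keypad; metres pressed: 0 = up, 0.005 = fully down. Sprung: about 2.4 N to start, 5.4 N fully down; comes up by itself
- release_seat (a point): point under the centre of the square release key (34 by 34 mm, top 8 mm above the panel when up, 3 mm when fully down), in the plane of the keypad's sloping panel; x up the slope, z out of the panel (10 degrees from vertical), the key goes down along -z
- keypad: camera keypad: cordless, loose on the bench on rubber feet, 0.45 kg, pale sloping case 110 mm deep (x) by 140 mm wide (y), 16 mm high at the front (-x) and 35 mm at the back; one large square key and, nearer the high back edge, two small round keys. Origin under its centre, x up the slope
- small_key_0 (a joint): small round key (16 mm wide, 5 mm high) on the keypad, 44 mm up the slope and 34 mm to +y from the release key; metres pressed, 0.003 = down; not to be pressed
- small_key_1 (a joint): the other small round key, 44 mm up the slope and 34 mm to -y from the release key; same values; not to be pressed
- amber_bottle: bystander: amber glass bottle with black cap, 58 mm wide, 118 mm tall; origin under its base
- jar: bystander: open clear glass jar, 74 mm wide, 100 mm tall; origin under its base
- dish_60: bystander: lidded clear Petri dish, 60 mm wide, 16 mm tall; origin under its base
- dish_35: bystander: lidded clear Petri dish, 35 mm wide, 12 mm tall; origin under its base
- eyepiece: bystander: spare black eyepiece standing on end, 40 mm wide, 52 mm tall; origin under its base
- forceps: bystander: steel forceps lying flat, 120 mm long (x), 9 mm tall; origin at the middle, underneath
- pen: bystander: marker pen lying flat, 135 mm long (x), 11 mm thick; origin at the middle, underneath
Not all that is in view belongs to the job. Leave any blue look-alike of the keypad alone.

How it is judged:
By the outcome, as a careful person would: the job done as asked, in the order asked, and still so for the second after the job is handed in, with the robot touching nothing.
It also fails if it takes over 48 s, if anything falls off the work surface, if the arm or the gripper's body presses on something with over 40 N, if the wrist force passes 120 N, or if a joint passes its speed limit or range.

## Working session

There is one attempt and no reset: what is moved stays moved. The work goes in short steps, Python scripts to look and compute and a shell command to move; the robot and the scene stay as the last step left them, time stands still between calls to the robot, and variables do not carry over. Pictures are saved under pics/ and viewed, and the job is handed in when it is done.

```bash
ls; mkdir -p pics; python3 - <<'E'
from cell import status, read_camera, get_calibration, robot
import cv2,numpy as np
s=status.observe(); print(s); print(robot.tcp_to_tips)
for n in("scene","top"):
    p,d=read_camera(n); cv2.imwrite(f"pics/{n}0.png",p[:,:,::-1]); np.savez(f"{n}0.npz",p=p,d=d); print(n,get_calibration(n))
E
```

```text
pics
{'time': 0.0, 'qpos': array([ 1.09099021e+00,  3.42723654e-01,  1.52503415e+00, -9.17559553e-06,
        1.27539148e+00, -1.46022916e-01]), 'qvel': array([ 0.00075116, -0.00072214,  0.00145213,  0.00088607, -0.00075179,
        0.0007452 ]), 'joint_efforts': array([ 1.58747025e-03, -4.31255114e+01, -2.44218117e+01,  7.18911644e-02,
        5.61749493e-02, -1.27872236e-04]), 'tool_pos': array([0.17181242, 0.49568007, 0.24303848]), 'tool_rot': array([-1.57057851e+00,  1.54134043e-03,  1.23701598e+00]), 'contact_force': array([ 0.47441073,  0.23574838, -0.01481267]), 'torque': array([ 0.00678893, -0.01484403, -0.02371964]), 'opening': 0.09193635976434332}
0.017
scene {'fx': 544.9679628964687, 'fy': 544.9679628964687, 'cx': 276.06269974733266, 'cy': 202.8456783228276, 'D': array([0.02345405, 0.        , 0.        , 0.        , 0.        ]), 'xyz': array([ 1.05567714, -0.90595223,  0.7293083 ]), 'rotation': array([-2.14055354, -0.02307584,  0.54191209])}
top {'fx': 434.8984165834703, 'fy': 434.8984165834703, 'cx': 284.06308613621604, 'cy': 202.45142471732296, 'D': array([-0.0873675,  0.       ,  0.       ,  0.       ,  0.       ]), 'xyz': array([ 0.35614586, -0.02699919,  1.01063243]), 'rotation': array([-2.93456253e+00,  1.75382589e-04, -1.45003945e+00])}
```

View pics/scene0.png

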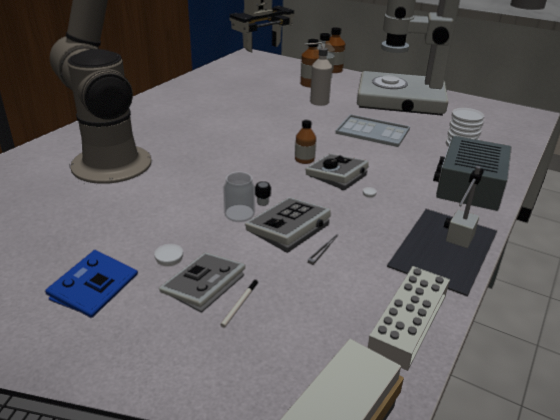

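View pics/top0.png

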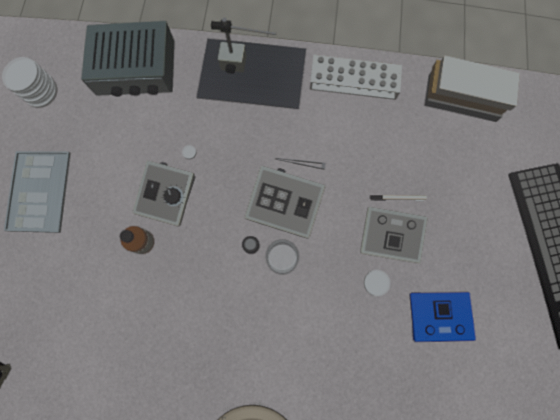

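```bash
python3 - <<'E'
import cv2,numpy as np
t=np.load("top0.npz")['p'][:,:,::-1]; s=np.load("scene0.npz")['p'][:,:,::-1]
def c(im,x0,y0,x1,y1): return cv2.convertScaleAbs(cv2.resize(im[y0:y1,x0:x1],(400,300),interpolation=cv2.INTER_CUBIC),alpha=1.6)
a=np.vstack([np.hstack([c(t,117,152,213,224),c(t,237,162,333,234)]),np.hstack([c(t,345,195,441,267),c(s,300,140,380,200)])])
cv2.imwrite("pics/crop1.png",a)
b=np.vstack([np.hstack([c(s,295,143,375,203),c(s,240,190,340,265)]),np.hstack([c(s,155,240,255,315),c(t,60,100,460,400)])])
cv2.imwrite("pics/crop2.png",b)
E
```

```text
(no output)
```

View pics/crop1.png

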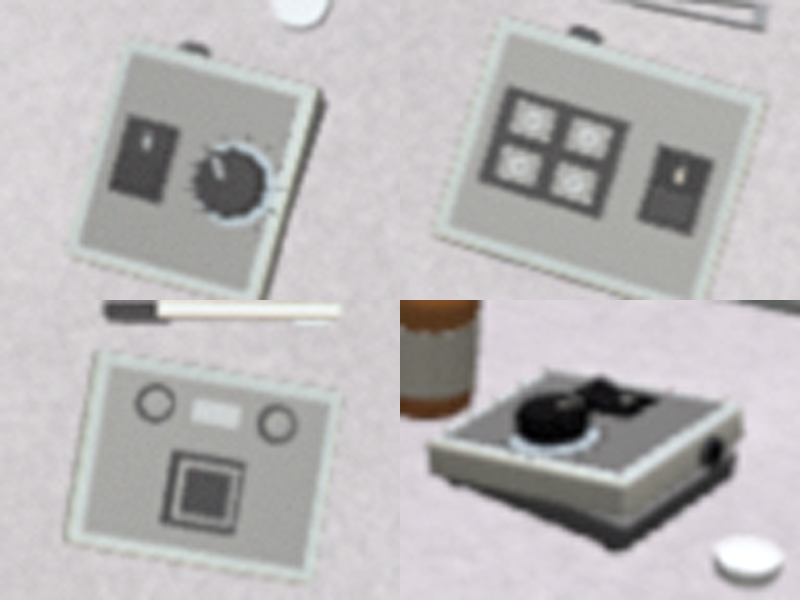

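View pics/crop2.png

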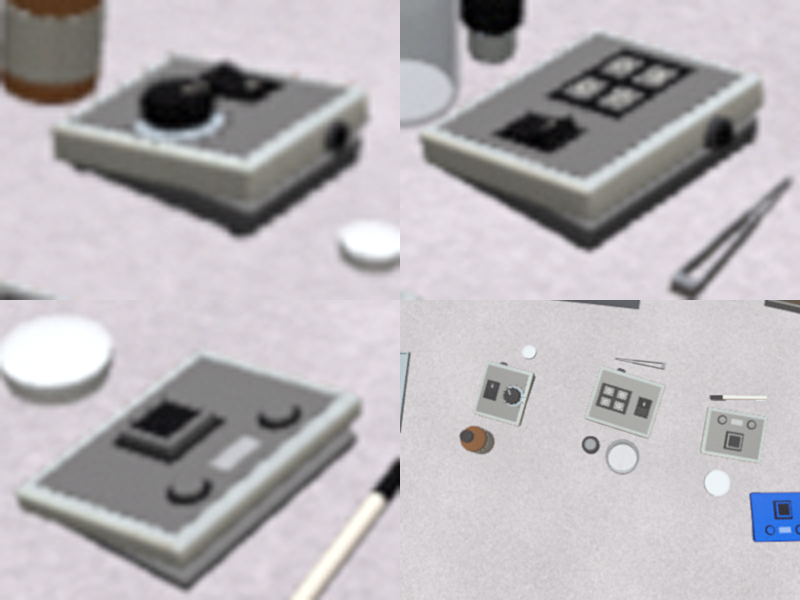

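```bash
cat > h.py <<'E'
import cv2,numpy as np
from cell import get_calibration
from scipy.spatial.transform import Rotation as R
def ray(n,uv):
    k=get_calibration(n);K=np.array([[k['fx'],0,k['cx']],[0,k['fy'],k['cy']],[0,0,1.]])
    q=cv2.undistortPoints(np.float64(uv).reshape(-1,1,2),K,np.float64(k['D'])).reshape(-1,2)
    M=R.from_euler('xyz',k['rotation']).as_matrix()
    return np.array(k['xyz']),np.c_[q,np.ones(len(q))]@M.T
def onz(n,uv,z):
    o,d=ray(n,uv); return o+d*((z-o[2])/d[:,2])[:,None]
def proj(n,P):
    k=get_calibration(n);K=np.array([[k['fx'],0,k['cx']],[0,k['fy'],k['cy']],[0,0,1.]])
    M=R.from_euler('xyz',k['rotation']).as_matrix().T
    r,_=cv2.Rodrigues(M); return cv2.projectPoints(np.float64(P).reshape(-1,1,3),r,-M@np.array(k['xyz']),K,np.float64(k['D']))[0].reshape(-1,2)
E
python3 - <<'E'
from h import *
f=np.load("top0.npz");g=cv2.cvtColor(f['p'],cv2.COLOR_RGB2GRAY);d=f['d']
S=4
for name,(x0,y0,x1,y1) in dict(base=(130,158,200,230),ring=(240,160,332,240),pad=(355,198,432,268)).items():
    G=cv2.resize(g[y0:y1,x0:x1],None,fx=S,fy=S,interpolation=cv2.INTER_CUBIC)
    cut=62 if name!='pad' else 70
    n,l,st,c=cv2.connectedComponentsWithStats((G<cut).astype(np.uint8))
    print(name)
    for i in range(1,n):
        if st[i,4]<300: continue
        pts=np.argwhere(l==i)[:,::-1].astype(np.float32)
        r=cv2.minAreaRect(pts)
        uv=(np.array(r[0])+.5)/S-.5+[x0,y0]; cc=(c[i]+.5)/S-.5+[x0,y0]
        dd=d[int(round(cc[1])),int(round(cc[0]))]
        o,v=ray("top",cc); P=o+v[0]*dd
        box=(cv2.boxPoints(r)+.5)/S-.5+[x0,y0]
        print(' area',st[i,4]/S/S,'rect',uv.round(2),'cent',cc.round(2),(np.array(r[1])/S).round(1),round(r[2],1),'P',P.round(4)); 
        W=onz("top",box,P[2]); 
        print('   sides',[np.round(np.linalg.norm(W[j]-W[j-1])*1000,1) for j in (1,2)],'dirs',[np.round(np.degrees(np.arctan2(*(W[j]-W[j-1])[1::-1])),1) for j in (1,2)])
# table depth check
o,v=ray("top",[[200,320]]);print(o+v*d[320,200])
E
```

```text
base
 area 203.5 rect [151.03 189.8 ] cent [151.07 190.13] [12.5 18.3] 14.7 P [0.5495 0.3052 0.0444]
   sides [np.float64(42.7), np.float64(30.0)] dirs [np.float64(-4.0), np.float64(-98.0)]
 area 177.75 rect [171.95 195.95] cent [172.06 196.02] [15.1 16.5] 68.6 P [0.5384 0.2492 0.0614]
   sides [np.float64(37.2), np.float64(35.5)] dirs [np.float64(-61.0), np.float64(-149.5)]
ring
 area 259.875 rect [273.44 198.09] cent [273.51 198.27] [29.7 23. ] 17.4 P [0.5645 0.0227 0.0436]
   sides [np.float64(53.7), np.float64(68.2)] dirs [np.float64(-9.4), np.float64(-100.9)]
 area 208.125 rect [302.67 207.21] cent [302.57 207.35] [12.7 18.2] 17.1 P [ 0.5519 -0.0454  0.0417]
   sides [np.float64(42.2), np.float64(29.0)] dirs [np.float64(-10.2), np.float64(-100.6)]
 area 18.75 rect [250.12 237.88] cent [250.38 237.76] [ 3. 12.] 90.0 P [0.4672 0.0616 0.0555]
   sides [np.float64(26.6), np.float64(6.7)] dirs [np.float64(-83.0), np.float64(-172.4)]
pad
 area 22.5625 rect [376.25 198.62] cent [376.44 198.47] [ 2.  12.2] 90.0 P [ 0.6007 -0.2173  0.0098]
   sides [np.float64(29.2), np.float64(4.9)] dirs [np.float64(-83.1), np.float64(-175.8)]
 area 69.9375 rect [393.01 240.79] cent [390.05 240.39] [17.5 17.6] 9.5 P [ 0.5016 -0.2514  0.033 ]
   sides [np.float64(40.5), np.float64(40.0)] dirs [np.float64(-5.0), np.float64(-92.8)]
 area 110.75 rect [393.92 240.99] cent [393.91 240.98] [10.9 10.6] 10.3 P [ 0.5017 -0.261   0.0301]
   sides [np.float64(24.5), np.float64(25.0)] dirs [np.float64(-6.0), np.float64(-93.6)]
[[ 0.27336062  0.15537622 -0.00091699]]
```

```bash
python3 - <<'E'
from h import *
f=np.load("top0.npz");g=cv2.cvtColor(f['p'],cv2.COLOR_RGB2GRAY)
S=4
for name,(x0,y0,x1,y1),h0,D in [('base',(130,158,200,230),.026,.13),('ring',(240,160,332,240),.026,.13),('pad',(355,203,432,268),.016,.11)]:
    G=cv2.resize(g[y0:y1,x0:x1],None,fx=S,fy=S,interpolation=cv2.INTER_CUBIC)
    print(name,np.percentile(G,[5,20,40,60,80,95]))
    t,_=cv2.threshold(G,0,255,cv2.THRESH_OTSU)
    for cut in (115,122):
      m=(G<cut).astype(np.uint8); m=cv2.morphologyEx(m,cv2.MORPH_OPEN,np.ones((9,9)))
      n,l,st,c=cv2.connectedComponentsWithStats(m)
      i=1+np.argmax(st[1:,4]); 
      cs,_=cv2.findContours((l==i).astype(np.uint8),cv2.RETR_EXTERNAL,cv2.CHAIN_APPROX_NONE)
      r=cv2.minAreaRect(max(cs,key=len)); box=(cv2.boxPoints(r)+.5)/S-.5+[x0,y0]
      hull=cv2.convexHull(max(cs,key=len)).astype(np.float64); quad=cv2.approxPolyDP(hull.astype(np.int32),12,True)[:,0]
      zc=h0+D/2*np.tan(np.radians(10)); o,v=ray("top",box)
      yaw=np.radians(-7)
      for _ in range(5):
        ctr=onz("top",box.mean(0)[None],zc)[0]
        nrm=R.from_euler('xyz',[0,-np.radians(10),yaw]).apply([0,0,1])
        W=o+v*(((ctr-o)@nrm)/(v@nrm))[:,None]
        e=[W[j]-W[j-1] for j in range(4)]
        es=[x if abs(x[0])>abs(x[1]) else np.array([x[1],-x[0],0]) for x in e]
        an=[np.degrees(np.arctan2(x[1]*np.sign(x[0]),abs(x[0]))) for x in es]
        yaw=np.radians(np.mean(an))
      print(cut,t,'ctr',W.mean(0).round(4),'sides',[np.round(np.linalg.norm(x)*1000,1) for x in e],'yaws',np.round(an,1),'nquad',len(quad))
pts=dict(base=[.5495,.3052,.043],ring=[.5519,-.0454,.041],pad=[.5017,-.261,.033])
for k,p in pts.items(): print(k,proj("scene",[p]).round(1))
s=cv2.cvtColor(np.load("scene0.npz")['p'],cv2.COLOR_RGB2GRAY)
for nm,(x0,y0,x1,y1) in dict(base=(325,143,365,180),ring=(255,205,290,240),pad=(180,255,215,290)).items():
    G=cv2.resize(s[y0:y1,x0:x1],None,fx=S,fy=S,interpolation=cv2.INTER_CUBIC)
    n,l,st,c=cv2.connectedComponentsWithStats((G<50).astype(np.uint8))
    for i in range(1,n):
        if st[i,4]>300: print(nm,((c[i]+.5)/S-.5+[x0,y0]).round(1),st[i,4]/16)
E
```

```text
base [ 50. 100. 104. 127. 130. 133.]
115 89.0 ctr [0.5479 0.2816 0.0375] sides [np.float64(101.3), np.float64(112.9), np.float64(101.5), np.float64(111.7)] yaws [-8.6 -8.9 -9.2 -9. ] nquad 4
122 89.0 ctr [0.5479 0.2819 0.0375] sides [np.float64(103.5), np.float64(114.9), np.float64(103.7), np.float64(113.7)] yaws [-8.4 -8.7 -9.1 -8.8] nquad 4
ring [ 57. 106. 110. 128. 131. 133.]
115 93.0 ctr [ 0.5615 -0.0022  0.0375] sides [np.float64(139.3), np.float64(112.0), np.float64(139.7), np.float64(111.0)] yaws [-10.6 -10.6 -11.  -10.8] nquad 4
122 93.0 ctr [ 0.5614 -0.0024  0.0375] sides [np.float64(142.2), np.float64(114.5), np.float64(142.5), np.float64(113.4)] yaws [-10.7 -10.7 -11.1 -10.9] nquad 4
pad [ 74. 103. 110. 127. 129. 132.]
115 111.0 ctr [ 0.5169 -0.2618  0.0257] sides [np.float64(123.3), np.float64(92.4), np.float64(123.6), np.float64(92.6)] yaws [-3.2 -3.3 -3.1 -3.5] nquad 4
122 111.0 ctr [ 0.517  -0.2617  0.0257] sides [np.float64(125.6), np.float64(95.0), np.float64(125.9), np.float64(95.1)] yaws [-3.  -3.2 -2.9 -3.3] nquad 4
base [[341.2 158.6]]
ring [[274.4 221.7]]
pad [[196.2 269.1]]
base [335.  161.9] 189.4375
base [361.1 173.5] 52.5625
ring [284.5 212.8] 52.0
ring [274.8 222.6] 135.5
ring [263. 237.] 28.5
pad [195.9 269.4] 88.75
pad [196.7 275.4] 93.8125
pad [202.5 288. ] 21.375
```

```bash
python3 - <<'E'
from h import *
g=np.load("top0.npz")
d=g['d']
# height map points above table
vv,uu=np.mgrid[0:420,0:560]; o,r=ray("top",np.c_[uu.ravel(),vv.ravel()]); P=(o+r*d.reshape(-1,1)).reshape(420,560,3)
for n,(x0,y0,x1,y1) in dict(bottle=(110,215,165,262),jar=(262,236,302,276),eye=(238,233,263,258),dish60=(360,266,394,300)).items():
    Q=P[y0:y1,x0:x1].reshape(-1,3); 
    for lo in (.008,.04,.08):
        q=Q[Q[:,2]>lo]
        if len(q): print(n,lo,len(q),'min',np.percentile(q,2,0).round(3),'max',np.percentile(q,98,0).round(3))
print('bottle cap top',onz("top",[[127,238]],.118),'base lower',onz("top",[[139,240]],.0))
# scene base of bottle
print(onz("scene",[[305,162],[240,217],[263,200]],0))
E
```

```text
bottle 0.008 855 min [0.405 0.27  0.015] max [0.494 0.33  0.121]
bottle 0.04 649 min [0.405 0.287 0.044] max [0.457 0.331 0.122]
bottle 0.08 399 min [0.406 0.277 0.081] max [0.453 0.331 0.158]
jar 0.008 529 min [ 0.398 -0.048  0.008] max [0.468 0.02  0.103]
jar 0.04 425 min [ 0.398 -0.048  0.064] max [0.469 0.021 0.104]
jar 0.08 326 min [ 0.4   -0.046  0.08 ] max [0.467 0.019 0.105]
eye 0.008 264 min [0.435 0.041 0.04 ] max [0.471 0.078 0.057]
eye 0.04 258 min [0.435 0.041 0.045] max [0.471 0.078 0.057]
eye 0.08 3 min [ 0.356 -0.027  1.011] max [ 0.356 -0.027  1.011]
dish60 0.008 561 min [ 0.378 -0.26   0.013] max [ 0.431 -0.205  0.021]
dish60 0.04 2 min [ 0.356 -0.027  1.011] max [ 0.356 -0.027  1.011]
dish60 0.08 2 min [ 0.356 -0.027  1.011] max [ 0.356 -0.027  1.011]
bottle cap top [[0.42750606 0.31204836 0.118     ]] base lower [[0.43590611 0.32726726 0.        ]]
[[ 0.44109175  0.30562145  0.        ]
 [ 0.44305234 -0.02204246  0.        ]
 [ 0.44859596  0.07175469  0.        ]]
```

```bash
cat > go.py <<'E'
from h import *
from cell import status
import sys
T=dict(base=([.550,.305,.0372],-8.9),ring=([.5525,-.0455,.0373],-10.8),pad=([.503,-.261,.0232],-3.6))
A=np.array([[0,0,-1],[1,0,0],[0,-1,0.]])
def goto(n,x,y,h):
    s=status.observe(); p=np.array(s['tool_pos']); Rt=R.from_euler('xyz',s['tool_rot'])
    seat,yaw=T[n]; Rp=R.from_euler('xyz',[0,-np.radians(10),np.radians(yaw)])
    tcp=seat+Rp.apply([x,y,h+.017]); Rg=R.from_matrix(Rp.as_matrix()@A)
    print('t',round(s['time'],2),'tips local mm',(Rp.inv().apply(p-seat)*1e3-[0,0,17]).round(1),'F',s['contact_force'].round(2),'open',round(s['opening'],4))
    print('d',Rt.inv().apply(tcp-p).round(4),'r',(Rt.inv()*Rg).as_rotvec().round(4), 'tcp',tcp.round(3))
if __name__=='__main__': goto(sys.argv[1],*[float(a)/1e3 for a in sys.argv[2:5]])
E
python3 go.py base -15 0 70
```

```text
t 0.1 tips local mm [-361.3  129.9  255.8] F [ 0.58 -1.19 -1.03] open 0.0923
d [-0.0614  0.1228 -0.3904] r [-0.1744 -0.1779 -0.017 ] tcp [0.52 0.31 0.12]
```

```bash
python3 -m creep '[{"dx":-0.058,"dy":0.064,"dz":-0.38,"rx":-0.1744,"ry":-0.178,"rz":-0.017,"gripper":0},{"dx":-0.058,"dy":0.064,"dz":-0.38,"rx":-0.1744,"ry":-0.178,"rz":-0.017,"gripper":0},{"dx":-0.058,"dy":0.064,"dz":-0.38,"rx":-0.1744,"ry":-0.178,"rz":-0.017,"gripper":0},{"dx":-0.058,"dy":0.064,"dz":-0.38,"rx":-0.1744,"ry":-0.178,"rz":-0.017,"gripper":0},{"dx":-0.058,"dy":0.064,"dz":-0.38,"rx":-0.1744,"ry":-0.178,"rz":-0.017,"gripper":0},{"dx":-0.058,"dy":0.064,"dz":-0.38,"rx":-0.1744,"ry":-0.178,"rz":-0.017,"gripper":0},{"dx":-0.058,"dy":0.064,"dz":-0.38,"rx":-0.1744,"ry":-0.178,"rz":-0.017,"gripper":0},{"dx":-0.058,"dy":0.064,"dz":-0.38,"rx":-0.1744,"ry":-0.178,"rz":-0.017,"gripper":0},{"dx":-0.058,"dy":0.064,"dz":-0.38,"rx":-0.1744,"ry":-0.178,"rz":-0.017,"gripper":0},{"dx":-0.058,"dy":0.064,"dz":-0.38,"rx":-0.1744,"ry":-0.178,"rz":-0.017,"gripper":0}]' 20; python3 go.py base -15 0 50
```

```text
time: 1.35
tool_pos: [0.5108, 0.318, 0.1802]
tool_rot: [-1.746, -0.002, 1.418]
contact_force: [-0.3, -0.0, 0.7]
opening: 0.0008
t 1.35 tips local mm [-15.3   6.7 130.9] F [-0.28 -0.01  0.75] open 0.0008
d [-0.0069  0.0809 -0.0002] r [0.0007 0.0019 0.0022] tcp [0.524 0.309 0.101]
```

```bash
python3 -m creep '[{"dx":-0.007,"dy":0.04},{"dx":-0.007,"dy":0.08},{"dx":-0.007,"dy":0.1},{"dx":-0.007,"dy":0.1},{"dx":-0.007,"dy":0.1}]'; python3 go.py base -15 0 20; python3 - <<'E'
from h import *
from cell import read_camera
a,d=read_camera("top");b,e=read_camera("scene")
f=lambda im,x,y:cv2.convertScaleAbs(cv2.resize(im[y:y+75,x:x+100,::-1],(400,300),interpolation=cv2.INTER_CUBIC),alpha=1.6)
cv2.imwrite("pics/p2.png",np.hstack([f(a,110,150),f(b,290,120)]))
E
```

```text
t 1.35 tips local mm [-15.3   6.7 130.9] F [-0.28 -0.01  0.75] open 0.0008
d [-0.007   0.1109 -0.0002] r [0.0007 0.0019 0.0022] tcp [0.529 0.308 0.071]invalid input at $[0]: expected keys dx, dy, dz, rx, ry, rz, gripper
```

View pics/p2.png

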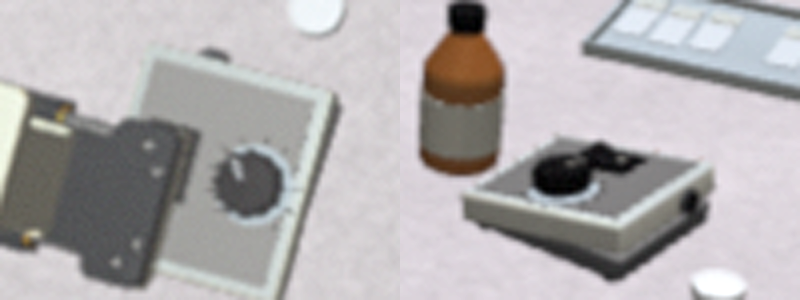

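```bash
python3 -m creep '[{"dx":-0.007,"dy":0.05,"dz":0,"rx":0,"ry":0,"rz":0,"gripper":0},{"dx":-0.007,"dy":0.09,"dz":0,"rx":0,"ry":0,"rz":0,"gripper":0},{"dx":-0.007,"dy":0.105,"dz":0,"rx":0,"ry":0,"rz":0,"gripper":0},{"dx":-0.007,"dy":0.11,"dz":0,"rx":0,"ry":0,"rz":0,"gripper":0},{"dx":-0.007,"dy":0.11,"dz":0,"rx":0,"ry":0,"rz":0,"gripper":0}]'; python3 go.py base -15 0 4; python3 - <<'E'
from h import *
from cell import read_camera
a,d=read_camera("top");b,e=read_camera("scene")
f=lambda im,x,y:cv2.convertScaleAbs(cv2.resize(im[y:y+75,x:x+100,::-1],(400,300),interpolation=cv2.INTER_CUBIC),alpha=1.6)
cv2.imwrite("pics/p3.png",np.hstack([f(a,110,150),f(b,290,120)]))
E
```

```text
time: 2.08
tool_pos: [0.5304, 0.3076, 0.0725]
tool_rot: [-1.747, -0.002, 1.416]
contact_force: [0.4, 0.5, -0.3]
opening: 0.0003
t 2.08 tips local mm [-13.4  -0.5  21.2] F [ 0.39  0.49 -0.29] open 0.0003
d [0.0005 0.0172 0.0017] r [ 0.002  -0.      0.0025] tcp [0.532 0.308 0.055]
```

View pics/p3.png

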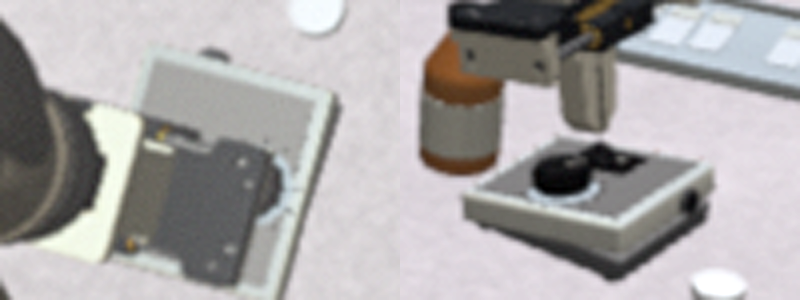

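```bash
python3 - <<'E'
from h import *
from go import T
seat,yaw=T['base'];Rp=R.from_euler('xyz',[0,-np.radians(10),np.radians(yaw)])
L=np.array([[-13.4,-.5,21.2],[-4,-19,21],[-23,-19,21],[-4,18.5,21],[-17,0,10.5],[17,0,4],[0,0,4],[-17,-12,10.5],[-17,12,10.5],[17,12,4],[17,-12,4]])/1e3
print(((proj("scene",seat+Rp.apply(L))-[290,120])*4+400*np.array([1,0])).round(0))
E
```

```text
[[586. 130.]
 [582. 142.]
 [558. 138.]
 [613. 123.]
 [583. 144.]
 [625. 161.]
 [604. 157.]
 [573. 150.]
 [593. 138.]
 [635. 154.]
 [615. 167.]]
```

```bash
python3 - <<'E'
from h import *
from go import T
out=[]
for n,k,(x,y) in [("top","base",(135,165)),("scene","base",(315,145)),("top","ring",(280,185)),("scene","ring",(255,200))]:
    im=np.load(n+"0.npz")['p'][:,:,::-1]
    c=cv2.convertScaleAbs(cv2.resize(im[y:y+36,x:x+48],(400,300),interpolation=cv2.INTER_CUBIC),alpha=1.8)
    s=400/48
    seat,yaw=T[k];Rp=R.from_euler('xyz',[0,-np.radians(10),np.radians(yaw)])
    for q,col in [([[22,16,1.5],[22,-16,1.5],[-22,-16,1.5],[-22,16,1.5]],(0,255,0)),([[17,12,4],[17,-12,4],[0,-12,4],[0,12,4]] if k=='base' else [[17,12,10.5],[17,-12,10.5],[0,-12,4],[0,12,4]],(0,0,255)),([[-17,12,10.5],[-17,-12,10.5],[0,-12,4],[0,12,4]] if k=='base' else [[-17,12,4],[-17,-12,4],[0,-12,4],[0,12,4]],(255,0,0))]:
        p=(proj(n,seat+Rp.apply(np.array(q)/1e3))-[x,y]+.5)*s
        cv2.polylines(c,[np.int32(p.round())],True,col,1)
    out.append(c)
cv2.imwrite("pics/ov.png",np.vstack([np.hstack(out[:2]),np.hstack(out[2:])]))
E
```

```text
(no output)
```

View pics/ov.png

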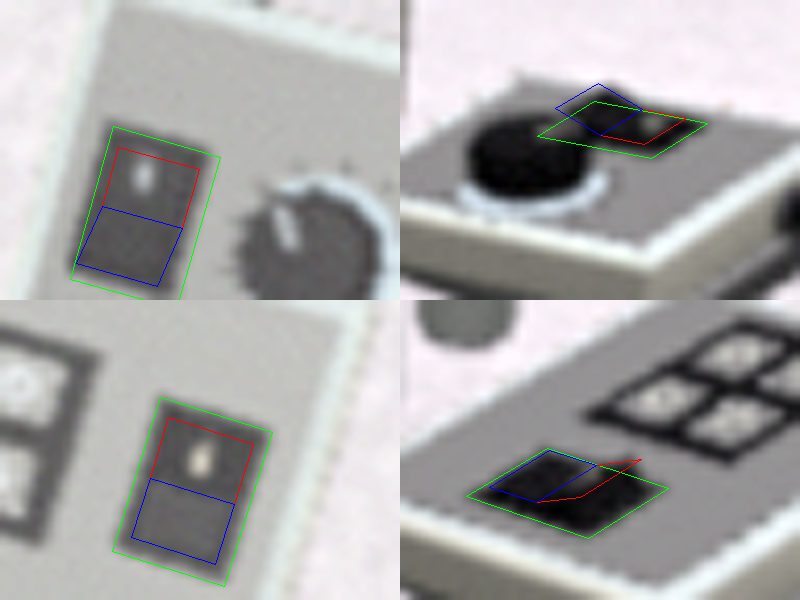

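```bash
python3 -m creep '[{"dx":0,"dy":0.004,"dz":0.002,"rx":0,"ry":0,"rz":0,"gripper":0},{"dx":0,"dy":0.008,"dz":0.002,"rx":0,"ry":0,"rz":0,"gripper":0},{"dx":0,"dy":0.012,"dz":0.002,"rx":0,"ry":0,"rz":0,"gripper":0},{"dx":0,"dy":0.014,"dz":0.002,"rx":0,"ry":0,"rz":0,"gripper":0},{"dx":0,"dy":0.014,"dz":0.002,"rx":0,"ry":0,"rz":0,"gripper":0}]'; python3 go.py base -15 0 4
```

```text
time: 2.8
tool_pos: [0.5299, 0.307, 0.057]
tool_rot: [-1.745, -0.001, 1.416]
contact_force: [-2.0, -0.3, 0.4]
opening: 0.0007
t 2.8 tips local mm [-16.5  -1.1   6. ] F [-2.02 -0.28  0.44] open 0.0007
d [ 0.0011  0.002  -0.0015] r [-0.0004  0.0001  0.001 ] tcp [0.532 0.308 0.055]
```

```bash
python3 -m creep '[{"dx":0,"dy":0.0015,"dz":-0.001,"rx":0,"ry":0,"rz":0,"gripper":0},{"dx":0,"dy":0.003,"dz":-0.001,"rx":0,"ry":0,"rz":0,"gripper":0},{"dx":0,"dy":0.003,"dz":-0.001,"rx":0,"ry":0,"rz":0,"gripper":0}]'; python3 go.py base -15 0 4
```

```text
time: 3.18
tool_pos: [0.5315, 0.3068, 0.0555]
tool_rot: [-1.746, -0.001, 1.415]
contact_force: [-8.8, -0.1, 12.5]
opening: 0.0006
t 3.17 tips local mm [-15.1  -1.1   4.3] F [-8.78 -0.15 12.46] open 0.0006
d [ 0.0011  0.0003 -0.0001] r [ 0.0004 -0.0002  0.0015] tcp [0.532 0.308 0.055]
```

```bash
python3 -m creep '[{"dx":0,"dy":0.001,"dz":0,"rx":0,"ry":0,"rz":0,"gripper":0},{"dx":0,"dy":0.001,"dz":0,"rx":0,"ry":0,"rz":0,"gripper":0}]'; python3 go.py base -15 0 4; python3 -m creep '[{"dx":0,"dy":-0.02,"dz":0,"rx":0,"ry":0,"rz":0,"gripper":0},{"dx":0,"dy":-0.07,"dz":0,"rx":0,"ry":0,"rz":0,"gripper":0},{"dx":0,"dy":-0.12,"dz":0,"rx":0,"ry":0,"rz":0,"gripper":0},{"dx":0,"dy":-0.13,"dz":0,"rx":0,"ry":0,"rz":0,"gripper":0},{"dx":0,"dy":-0.13,"dz":0,"rx":0,"ry":0,"rz":0,"gripper":0}]';python3 go.py ring 15 0 120; python3 - <<'E'
from h import *
from cell import read_camera
a,d=read_camera("top");b,e=read_camera("scene")
f=lambda im,x,y:cv2.convertScaleAbs(cv2.resize(im[y:y+36,x:x+48,::-1],(400,300),interpolation=cv2.INTER_CUBIC),alpha=1.6)
cv2.imwrite("pics/p4.png",np.hstack([f(a,135,165),f(b,315,145)]))
E
```

```text
time: 3.42
tool_pos: [0.5316, 0.3069, 0.0554]
tool_rot: [-1.746, -0.002, 1.416]
contact_force: [-11.7, -1.9, 19.8]
opening: 0.0006
t 3.42 tips local mm [-15.   -1.    4.2] F [-11.7   -1.93  19.81] open 0.0006
d [ 0.001   0.0002 -0.    ] r [ 0.0007 -0.0002  0.0016] tcp [0.532 0.308 0.055]
time: 4.05
tool_pos: [0.51, 0.31, 0.1817]
tool_rot: [-1.747, -0.002, 1.416]
contact_force: [0.1, -0.4, 0.1]
opening: 0.0003
t 4.05 tips local mm [-81.6 341.2 144. ] F [ 0.14 -0.41  0.14] open 0.0003
d [-0.3444  0.0215 -0.0855] r [0.0016 0.0324 0.0078] tcp [ 0.544 -0.044  0.175]
```

View pics/p4.png

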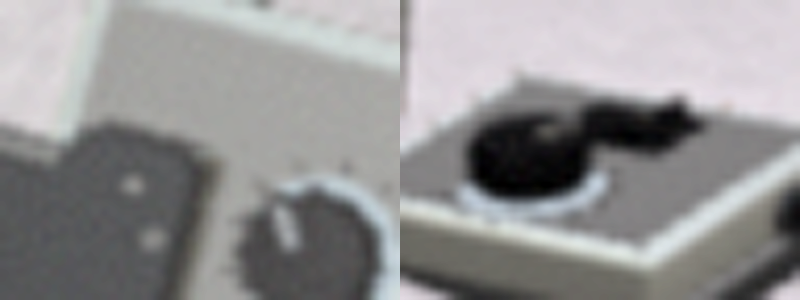

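```bash
python3 -m creep '[{"dx":-0.06,"dy":0.005,"dz":-0.02,"rx":0,"ry":0.0324,"rz":0.008,"gripper":0},{"dx":-0.12,"dy":0.01,"dz":-0.04,"rx":0,"ry":0.0324,"rz":0.008,"gripper":0},{"dx":-0.18,"dy":0.01,"dz":-0.06,"rx":0,"ry":0.0324,"rz":0.008,"gripper":0},{"dx":-0.24,"dy":0.02,"dz":-0.085,"rx":0,"ry":0.0324,"rz":0.008,"gripper":0},{"dx":-0.3,"dy":0.02,"dz":-0.085,"rx":0,"ry":0.0324,"rz":0.008,"gripper":0},{"dx":-0.344,"dy":0.02,"dz":-0.085,"rx":0,"ry":0.0324,"rz":0.008,"gripper":0},{"dx":-0.344,"dy":0.02,"dz":-0.085,"rx":0,"ry":0.0324,"rz":0.008,"gripper":0},{"dx":-0.344,"dy":0.02,"dz":-0.085,"rx":0,"ry":0.0324,"rz":0.008,"gripper":0},{"dx":-0.344,"dy":0.02,"dz":-0.085,"rx":0,"ry":0.0324,"rz":0.008,"gripper":0}]'; python3 go.py ring 15 0 20
```

```text
time: 5.28
tool_pos: [0.5425, -0.0421, 0.1755]
tool_rot: [-1.745, 0.001, 1.384]
contact_force: [-0.5, -0.2, -0.5]
opening: 0.0001
t 5.28 tips local mm [ 13.7   1.5 120.9] F [-0.51 -0.15 -0.47] open 0.0001
d [-0.0015  0.1009 -0.0013] r [-0.0005  0.0016 -0.0003] tcp [ 0.561 -0.047  0.076]
```

```bash
python3 -m creep '[{"dx":-0.0015,"dy":0.05,"dz":-0.0015,"rx":0,"ry":0,"rz":0,"gripper":0},{"dx":-0.0015,"dy":0.09,"dz":-0.0015,"rx":0,"ry":0,"rz":0,"gripper":0},{"dx":-0.0015,"dy":0.1,"dz":-0.0015,"rx":0,"ry":0,"rz":0,"gripper":0},{"dx":-0.0015,"dy":0.101,"dz":-0.0015,"rx":0,"ry":0,"rz":0,"gripper":0},{"dx":-0.0015,"dy":0.101,"dz":-0.0015,"rx":0,"ry":0,"rz":0,"gripper":0}]'; python3 go.py ring 15 0 4
```

```text
time: 5.9
tool_pos: [0.5618, -0.0482, 0.0785]
tool_rot: [-1.748, 0.001, 1.383]
contact_force: [0.2, 0.1, 0.4]
opening: 0.0006
t 5.9 tips local mm [16.7 -0.9 21.8] F [0.24 0.09 0.44] open 0.0006
d [0.0009 0.0178 0.0017] r [ 0.003   0.0007 -0.0007] tcp [ 0.563 -0.048  0.061]
```

```bash
python3 -m creep '[{"dx":0.001,"dy":0.004,"dz":0.0015,"rx":0,"ry":0,"rz":0,"gripper":0},{"dx":0.001,"dy":0.008,"dz":0.0015,"rx":0,"ry":0,"rz":0,"gripper":0},{"dx":0.001,"dy":0.012,"dz":0.0015,"rx":0,"ry":0,"rz":0,"gripper":0},{"dx":0.001,"dy":0.015,"dz":0.0015,"rx":0,"ry":0,"rz":0,"gripper":0},{"dx":0.001,"dy":0.017,"dz":0.0015,"rx":0,"ry":0,"rz":0,"gripper":0},{"dx":0.001,"dy":0.0175,"dz":0.0015,"rx":0,"ry":0,"rz":0,"gripper":0}]'; python3 go.py ring 15 0 4
```

```text
time: 6.65
tool_pos: [0.565, -0.0482, 0.0612]
tool_rot: [-1.752, 0.001, 1.382]
contact_force: [0.2, 0.1, 12.7]
opening: 0.0005
t 6.65 tips local mm [16.8 -0.4  4.3] F [ 0.16  0.05 12.74] open 0.0005
d [0.0004 0.0003 0.0018] r [ 0.0063 -0.     -0.0008] tcp [ 0.563 -0.048  0.061]
```

Near home; press 1 mm further, then lift and look.

```bash
python3 -m creep '[{"dx":0,"dy":0.001,"dz":0,"rx":0,"ry":0,"rz":0,"gripper":0},{"dx":0,"dy":0.0015,"dz":0,"rx":0,"ry":0,"rz":0,"gripper":0}]'; python3 go.py ring 15 0 4; python3 -m creep '[{"dx":0,"dy":-0.02,"dz":0,"rx":0,"ry":0,"rz":0,"gripper":0},{"dx":0,"dy":-0.07,"dz":0,"rx":0,"ry":0,"rz":0,"gripper":0},{"dx":0,"dy":-0.1,"dz":0,"rx":0,"ry":0,"rz":0,"gripper":0},{"dx":0,"dy":-0.1,"dz":0,"rx":0,"ry":0,"rz":0,"gripper":0}]';python3 go.py pad 0 0 100; python3 - <<'E'
from h import *
from cell import read_camera
a,d=read_camera("top");b,e=read_camera("scene")
f=lambda im,x,y:cv2.convertScaleAbs(cv2.resize(im[y:y+36,x:x+48,::-1],(400,300),interpolation=cv2.INTER_CUBIC),alpha=1.6)
cv2.imwrite("pics/p5.png",np.hstack([f(a,280,185),f(b,255,200)]))
E
```

```text
time: 6.9
tool_pos: [0.5652, -0.0482, 0.061]
tool_rot: [-1.752, 0.001, 1.382]
contact_force: [-5.7, 1.3, 24.0]
opening: 0.0007
t 6.9 tips local mm [16.9 -0.3  4.1] F [-5.7   1.29 23.97] open 0.0007
d [0.0003 0.0001 0.0019] r [ 0.0069  0.0002 -0.0009] tcp [ 0.563 -0.048  0.061]
time: 7.4
tool_pos: [0.547, -0.0447, 0.1587]
tool_rot: [-1.751, 0.001, 1.382]
contact_force: [0.2, -0.1, 0.3]
opening: 0.0006
t 7.4 tips local mm [ 53.4 218.6 111.2] F [ 0.2  -0.14  0.34] open 0.0006
d [-0.2232  0.0161  0.0261] r [ 0.0053 -0.1236 -0.0231] tcp [ 0.483 -0.26   0.138]
```

View pics/p5.png

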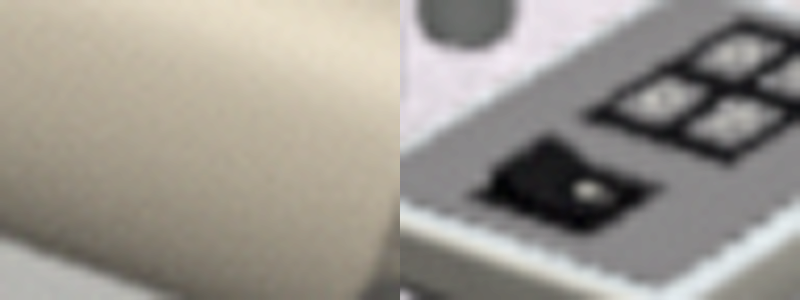

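```bash
python3 -m creep '[{"dx":-0.06,"dy":0.0,"dz":0.006,"rx":0.005,"ry":-0.1236,"rz":-0.023,"gripper":0},{"dx":-0.12,"dy":0.006,"dz":0.012,"rx":0.005,"ry":-0.1236,"rz":-0.023,"gripper":0},{"dx":-0.18,"dy":0.012,"dz":0.02,"rx":0.005,"ry":-0.1236,"rz":-0.023,"gripper":0},{"dx":-0.223,"dy":0.016,"dz":0.026,"rx":0.005,"ry":-0.1236,"rz":-0.023,"gripper":0},{"dx":-0.223,"dy":0.016,"dz":0.026,"rx":0.005,"ry":-0.1236,"rz":-0.023,"gripper":0},{"dx":-0.223,"dy":0.016,"dz":0.026,"rx":0.005,"ry":-0.1236,"rz":-0.023,"gripper":0},{"dx":-0.223,"dy":0.016,"dz":0.026,"rx":0.005,"ry":-0.1236,"rz":-0.023,"gripper":0}]'; python3 go.py pad 0 0 20
```

```text
time: 8.38
tool_pos: [0.4819, -0.2579, 0.1358]
tool_rot: [-1.74, -0.001, 1.51]
contact_force: [-0.2, -0.9, 0.3]
opening: 0.0002
t 8.38 tips local mm [-1.3  1.8 97.6] F [-0.21 -0.95  0.26] open 0.0002
d [-0.0019  0.0776 -0.0018] r [-0.0054  0.0014  0.0017] tcp [ 0.497 -0.261  0.06 ]
```

```bash
python3 -m creep '[{"dx":-0.002,"dy":0.04,"dz":-0.001,"rx":-0.005,"ry":0,"rz":0,"gripper":0},{"dx":-0.002,"dy":0.07,"dz":-0.001,"rx":-0.005,"ry":0,"rz":0,"gripper":0},{"dx":-0.002,"dy":0.077,"dz":-0.001,"rx":-0.005,"ry":0,"rz":0,"gripper":0},{"dx":-0.002,"dy":0.077,"dz":-0.001,"rx":-0.005,"ry":0,"rz":0,"gripper":0},{"dx":-0.002,"dy":0.077,"dz":-0.001,"rx":-0.005,"ry":0,"rz":0,"gripper":0}]'; python3 go.py pad 0 0 10; python3 - <<'E'
from h import *
from cell import read_camera
from go import T
b,e=read_camera("scene"); x,y=165,235
c=cv2.convertScaleAbs(cv2.resize(b[y:y+75,x:x+100,::-1],(800,600),interpolation=cv2.INTER_CUBIC),alpha=1.6)
seat,yaw=T['pad'];Rp=R.from_euler('xyz',[0,-np.radians(10),np.radians(yaw)])
p=(proj("scene",seat+Rp.apply(np.array([[17,17,8],[17,-17,8],[-17,-17,8],[-17,17,8]])/1e3))-[x,y]+.5)*8
cv2.polylines(c,[np.int32(p)],True,(0,0,255),1)
cv2.imwrite("pics/p6.png",c)
E
```

```text
time: 9.0
tool_pos: [0.4962, -0.2622, 0.0619]
tool_rot: [-1.748, 0.001, 1.509]
contact_force: [0.5, 0.8, -0.9]
opening: 0.0005
t 9.0 tips local mm [ 0.1 -1.7 22.3] F [ 0.49  0.82 -0.85] open 0.0005
d [0.0017 0.0123 0.0001] r [ 0.0022  0.0006 -0.0004] tcp [ 0.498 -0.261  0.05 ]
```

View pics/p6.png

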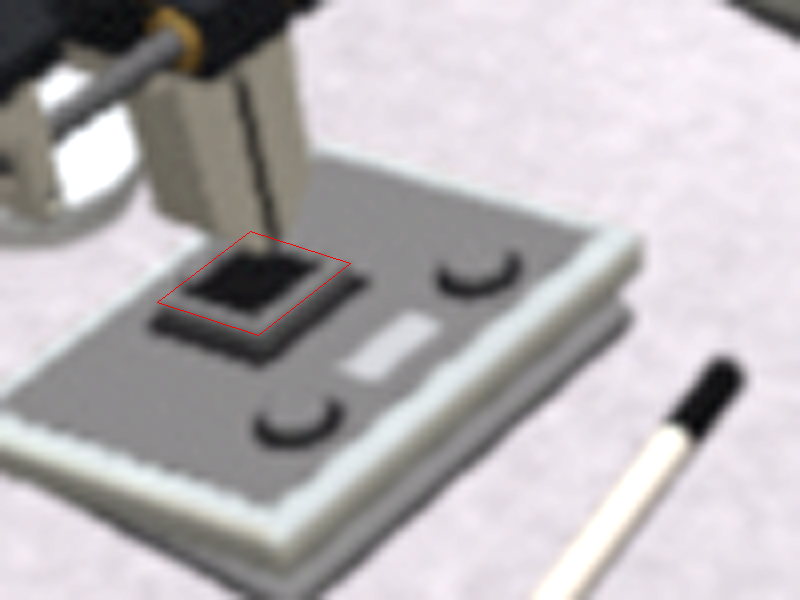

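```bash
python3 -m creep '[{"dx":0.001,"dy":0.005,"dz":0,"rx":0,"ry":0,"rz":0,"gripper":0},{"dx":0.001,"dy":0.01,"dz":0,"rx":0,"ry":0,"rz":0,"gripper":0},{"dx":0.001,"dy":0.012,"dz":0,"rx":0,"ry":0,"rz":0,"gripper":0},{"dx":0.001,"dy":0.012,"dz":0,"rx":0,"ry":0,"rz":0,"gripper":0}]'; python3 go.py pad 0 0 3
```

```text
time: 9.55
tool_pos: [0.4976, -0.2611, 0.0485]
tool_rot: [-1.745, -0.001, 1.508]
contact_force: [-0.1, -0.2, -0.4]
opening: 0.0005
t 9.55 tips local mm [-0.9 -0.5  8.9] F [-0.14 -0.24 -0.37] open 0.0005
d [ 0.0005  0.0059 -0.0009] r [ 0.0001 -0.0002  0.0009] tcp [ 0.5   -0.261  0.043]
```

```bash
python3 -m creep '[{"dx":0,"dy":0.0015,"dz":0,"rx":0,"ry":0,"rz":0,"gripper":0},{"dx":0,"dy":0.003,"dz":0,"rx":0,"ry":0,"rz":0,"gripper":0},{"dx":0,"dy":0.0045,"dz":0,"rx":0,"ry":0,"rz":0,"gripper":0},{"dx":0,"dy":0.006,"dz":0,"rx":0,"ry":0,"rz":0,"gripper":0},{"dx":0,"dy":0.006,"dz":0,"rx":0,"ry":0,"rz":0,"gripper":0}]'; python3 go.py pad 0 0 3
```

```text
time: 10.18
tool_pos: [0.4987, -0.2613, 0.0433]
tool_rot: [-1.746, -0.001, 1.508]
contact_force: [-4.1, 1.7, 8.7]
opening: 0.0004
t 10.18 tips local mm [-0.7 -0.6  3.6] F [-4.12  1.66  8.7 ] open 0.0004
d [ 0.0006  0.0006 -0.0007] r [0.0006 0.0001 0.0005] tcp [ 0.5   -0.261  0.043]
```

```bash
python3 -m creep '[{"dx":0,"dy":0.0007,"dz":0,"rx":0,"ry":0,"rz":0,"gripper":0},{"dx":0,"dy":0.0007,"dz":0,"rx":0,"ry":0,"rz":0,"gripper":0}]'; python3 go.py pad 0 0 3
```

```text
time: 10.42
tool_pos: [0.4988, -0.2613, 0.0432]
tool_rot: [-1.746, -0.0, 1.508]
contact_force: [-5.9, 1.8, 14.4]
opening: 0.0004
t 10.43 tips local mm [-0.7 -0.6  3.5] F [-5.9   1.81 14.45] open 0.0004
d [ 0.0006  0.0005 -0.0007] r [0.0009 0.0003 0.0004] tcp [ 0.5   -0.261  0.043]
```

Hard stop (force rose about 6 N for 0.1 mm): fully down. Lift along the normal and check.

```bash
python3 -m creep '[{"dx":0,"dy":-0.004,"dz":0,"rx":0,"ry":0,"rz":0,"gripper":0},{"dx":0,"dy":-0.02,"dz":0,"rx":0,"ry":0,"rz":0,"gripper":0},{"dx":0,"dy":-0.07,"dz":0,"rx":0,"ry":0,"rz":0,"gripper":0},{"dx":0,"dy":-0.12,"dz":0,"rx":0,"ry":0,"rz":0,"gripper":0},{"dx":0,"dy":-0.18,"dz":0.06,"rx":0,"ry":0,"rz":0,"gripper":0},{"dx":0,"dy":-0.18,"dz":0.11,"rx":0,"ry":0,"rz":0,"gripper":0},{"dx":0,"dy":-0.18,"dz":0.11,"rx":0,"ry":0,"rz":0,"gripper":0},{"dx":0,"dy":-0.18,"dz":0.11,"rx":0,"ry":0,"rz":0,"gripper":0}]'; python3 - <<'E'
from h import *
from cell import read_camera
a,d=read_camera("top");b,e=read_camera("scene")
np.savez("fin.npz",a=a,b=b,d=d)
f=lambda im,x,y,w:cv2.convertScaleAbs(cv2.resize(im[y:y+w*3//4,x:x+w,::-1],(400,300),interpolation=cv2.INTER_CUBIC),alpha=1.6)
cv2.imwrite("pics/p7.png",np.vstack([np.hstack([f(a,100,90,360),f(b,155,140,240)]),np.hstack([f(b,160,240,100),f(b,240,140,140)])]))
s0=np.load("scene0.npz")['p'].astype(int); D=np.abs(s0-b).max(2)
t0=np.load("top0.npz")['p'].astype(int); E_=np.abs(t0-a).max(2)
cv2.imwrite("pics/diff.png",np.hstack([cv2.resize(np.clip(x*4,0,255).astype(np.uint8),(400,300)) for x in (E_,D)]))
E
```

```text
time: 11.42
tool_pos: [0.3597, -0.2531, 0.2011]
tool_rot: [-1.747, 0.001, 1.507]
contact_force: [-0.5, 0.4, 0.8]
opening: 0.0003
```

View pics/p7.png

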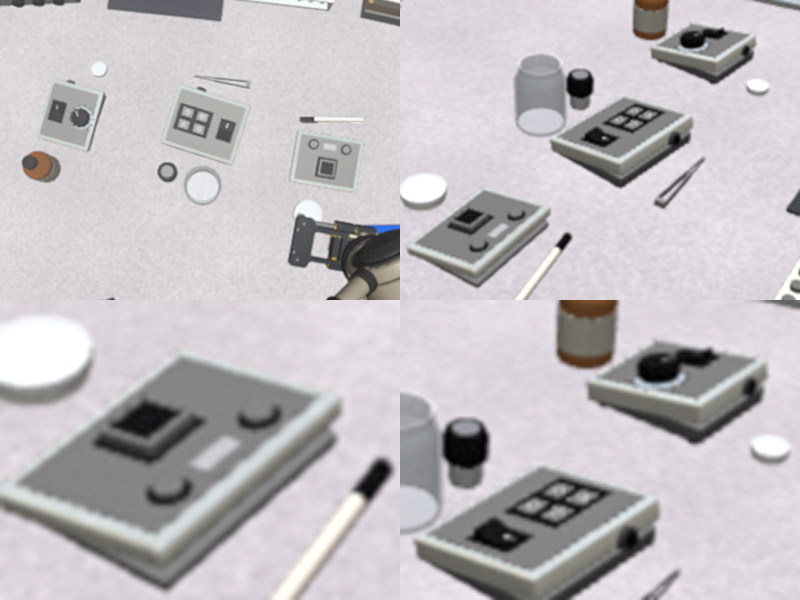

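View pics/diff.png

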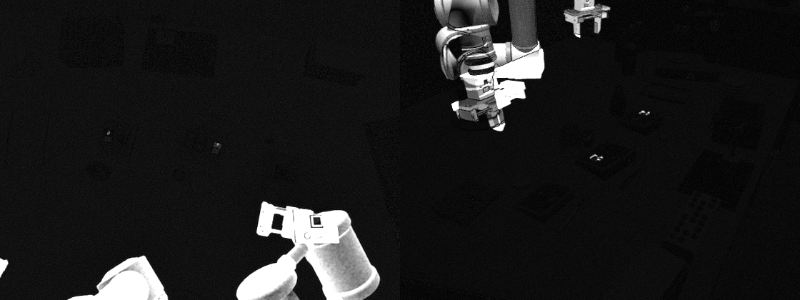

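The difference images show that only the two rockers and the arm have changed since the start. The keypad, knob and bystanders are where they were, and the release key is up again.

```bash
python3 -c "
from cell import robot
print(robot.hand_in())"
```

```text
the job is handed in; nothing more can be done
None
```

I pressed the base-light rocker to off, then the ring-light rocker to on. Last, I pressed the square release key fully down and let it come up. The job was handed in at about 11.5 s of the 48 s allowed.

- **Base-light rocker:** it stopped hard at 4.2 mm above the panel under about 20 N. The picture afterwards shows the raised half has changed sides.
- **Ring-light rocker:** it stopped hard at 4.1 mm under about 24 N. The picture shows the half with the white line down.
- **Release key:** it stopped hard under about 14 N; 5.4 N is enough for fully down. My measured fingertip height was 3.5 mm against the nominal 3 mm. I put that down to the roughly 2 mm calibration error, because the force rose about 6 N over the last 0.1 mm. The key is up again in the last picture.
- **Everything else:** comparing the first and last images from both cameras shows only the two rockers and the arm changed. The arm hides part of the last top view, around the 60 mm dish and the blue look-alike, but neither shows a change in the scene view. At the end the gripper was clear of everything, at a TCP height of about 0.20 m.

One move call was refused because I left out some keys. The arm did not move, and I sent it again in full.

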